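# Shut and lock the sprung panel of a specimen dry-storage case

## Task

The panel of the grey dry-storage case has sprung ajar. With a fingertip in the slot of its big round quarter-turn fastener, press the panel down until it is fully shut on its gasket and, keeping it down, turn the fastener clockwise (seen from above) a full quarter turn to its stop, so that the cam locks the panel and it stays shut by itself when you let go. Only press and turn: do not lift the panel further open, and leave the loose things round the case where they are.

Things in the scene. Friction and masses are not known exactly. Their poses are not given: they have to be found in the camera images.
- dry_box: fixed grey sheet-metal case, 160 mm (x, front to back) by 210 mm (y) by 68 mm high, open at the top and covered by a grey hinged panel. Origin: centre of its underside, on the worktop; x points to its back (hinge) side, y to its left, z up. It may stand turned a little to either side.
- panel (a joint): angle of the panel about its hinge, rad: 0 = shut, positive = front edge raised. The hinge is sprung: loose, it rests ajar at 0.25 to 0.4 and springs up again whenever released unlocked. A push of 4 to 9 N down in the fastener's slot shuts it. The gasket gives: it can be pressed on to -0.02 (2 mm below shut at the fastener), where it stops hard. Once locked it cannot rise.
- fastener (a joint): turn of the fastener, rad: 0 = open (slot runs front to back), 1.571 = locked, at its hard stop (slot runs left to right, along the panel's front edge); grows clockwise seen from above. Starts at 0 to 0.3, stays where left (friction 0.07 N m). Its cam blade passes under the keeper bar from about 0.7 on: freely within 0.02 of shut, drawing it shut with more effort up to 0.05, blocked beyond 0.06.
- slot_floor (a point): centre of the floor of the fastener's slot, on the fastener's axis. The slot runs along this point's x axis; z is the fastener's axis, square to the panel, up. Slot: 36 mm wide, 16 mm deep, 80 mm long or more, open at the top and both ends; its floor is 8 mm above the panel's top face. With the panel shut it lies at x = -28, y = 0, z = 85 mm in the case's frame.
- knob_top (a point): point on the fastener's axis level with its top, 16 mm above slot_floor, same axes. The fastener is a black round knob, 88 mm across (92 mm at its foot), 24 mm high above the panel, near the panel's front edge, split by the slot into two solid halves at +y and -y, which a fingertip in the slot pushes sideways. A thin pale index line is on the -y half.
- panel_hinge (a point): middle of the panel's hinge axis, along the back top edge of the case (x = +84, z = 72 mm in the case's frame); the axis runs along y. The panel is a grey sheet-metal pan 172 mm (front to back) by 222 mm, its top face 5 mm above this axis when shut. slot_floor lies 112 mm in front of the axis and 13 mm above it in the panel's own frame.
- mount_3: bystander: blue resin specimen puck, 30 mm across, 16 mm high, standing to the right of the case; origin at the centre of its underside
- mount_6: bystander: black resin specimen puck, 30 mm across, 16 mm high, standing to the right of the case; origin at the centre of its underside
- loupe: bystander: black loupe, 39 mm across, 41 mm high, standing to the left of the case; origin at the centre of its underside
- tweezers: bystander: steel tweezers, 120 mm long, lying to the right; origin under the middle
- screwdriver: bystander: screwdriver with orange-red handle, 172 mm long, lying to the left; origin under the middle
- eraser: bystander: blue and white eraser 50 x 23 x 12 mm, lying to the right near the front of the worktop; origin at the centre of its underside

How it is judged (in metres and radians):
On the way, in this order (a step that is already met when the one before it is completed fails the run):
1. the panel is pressed shut (below 0.03 rad) while the fastener is still open (below 0.9 rad) (value of joint panel below 0.03 rad and value of joint fastener below 0.9 rad), for 0.1 s.
2. the fastener is turned home (above 1.4 rad) with the panel shut (below 0.02 rad) (value of joint fastener above 1.4 rad and value of joint panel below 0.02 rad), for 0.2 s.
At the end, for the whole second after the job is handed in: the fastener is within 10 degrees of its locked stop (above 1.4 rad), and the released panel stays shut within 0.015 rad, at rest (value of joint fastener above 1.4 rad and value of joint panel between -0.025 and 0.015 rad and velocity of joint panel below 0.02 rad/s and velocity of joint fastener below 0.05 rad/s); the robot touches nothing.
It fails at once if the panel is lifted further open than it stood (above 0.5 rad) (value of joint panel above 0.5 rad).
It fails at once if a loose thing near the case is moved more than 20 mm or picked up (distance of any of mount_3, mount_6, loupe, tweezers, screwdriver, eraser from where it was at the start of the episode above 0.02 m).
It also fails if it takes over 48 s, if anything falls off the work surface, if the arm or the gripper's body presses on something with over 40 N, if the wrist force passes 120 N, or if a joint passes its speed limit or range.

## Robot

A 6-joint arm with a two-finger parallel gripper is mounted at the origin on a cart in front of the work surface, level with it; the furniture and walls round the work are solid. World frame = base frame: x ahead of the robot, y to its left, z up, the work surface at z = 0. Lengths are in mm, angles in rad, forces in N, time in s.
With the tool pointing down it reaches from about 350 to 975 mm from the base axis. Payload 7.1 kg.
Tool frame: the origin (TCP) lies between the finger pads; the fingertips stand 19 mm ahead of it and the grasp point (between the pads) is the TCP (ctrl.tcp_to_tips is the distance from the TCP to the fingertips, in mm); z points along the fingers, y is the line along which they close (so a half turn about z gives the same grasp; the last joint's range is limited). The gripper opens to 88 mm and grips with 3 to 60 N. Pads are 20 mm wide; open, the fingers measure 115 mm over their backs; the gripper's body (75 mm by 178 mm) begins 61 mm behind the grasp point.
Start: joints at [-1.325, 0.423, 1.63, -0, 1.089, -0.019], TCP at [163.591, -603.194, 241.675] pointing down, gripper open.
Joint ranges: [-3, 3], [-0.9, 2.11], [0.09, 2.58], [-1.31, 4.45], [0.11, 2.69], [-2.54, 2.54]. Speed limits (rad/s): [2.39, 2.39, 3.01, 3.14, 3.14, 3.14].

## Interface

Orientations are given as a rotation vector (axis times angle).
In Python, from workcell import status, optics, ctrl gives the robot as it stands. The module is installed in compiled form; this text tells all that it offers.
- The arm moves only by the shell command python3 -m inch 'ROWS'. ROWS is JSON, a list that holds one entry, the list of rows, each a list of 7 numbers: the shift along the tool's x, y, z in mm, then the turn, a rotation vector about the tool's x, y, z in rad, then the opening in per cent of the stroke, from 0 (shut) to 100 (fully open). A call has 1 to 20 rows; each row is the pose to reach, as a shift and turn from the pose commanded when the call began, along the tool's axes at that moment; what a row does not reach only later rows make up. A row lasts 1/10 s, in which the tool goes at most 50 mm and 8.59 degrees, less where a joint would pass 70% of its speed; a pose out of reach is approached as far as the arm can. A call with a gripper value outside its range is refused whole. The fingers move at their own pace and stop on an object; the grip force is fixed at half the most. Time passes only in rows, so rows that repeat a pose let the fingers close. It gives the time, the measured TCP pose, the force, the opening and the grip force at its end, in the units of the state.
- status.get_obs(): the state, without advancing time (a new reading comes with each control period).
- optics.get_image(name): name is "scene" or "side" or "wrist"; returns a dict with "frame" (400x640x3 uint8, red, green, blue), "fx", "fy", "cx", "cy" (pixels), "k1" (the pictures are not rectified: a ray, as slopes to the right and down, at radius r is drawn at 1 + k1 r^2 times it, then the intrinsics apply), "rvec" (rotation vector, rad) and "tvec" (3), from world to camera coordinates, as OpenCV has them; the wrist camera has in their place "hand_eye" (4x4, takes a point from camera to tool coordinates, whose origin is the TCP and whose axes are the flange's). Camera axes: x right, y down, z forward; pixel columns grow to the right and rows downward; lengths in mm; the calibration is good to about 2 mm. A picture is of the moment at which its call begins: read the wrist's pose just before it. There is no depth.
- ctrl.close_job(): hands the job in; it is judged then, once.
The state is a dict: "t": time; "qpos": joint angles; "qvel": joint speeds; "joint_torque": joint torques, N m; "ee_pos": TCP position; "orientation": TCP orientation; "ft_force": force on the tool from outside, world axes, zero at the start; "moment": the same for the moment, N m; "width": finger opening in mm; "grasp_force": force on a finger pad.
Only numpy, scipy, OpenCV 4.12 (cv2) and the standard library are available. Lean on these libraries where they do the work, as an engineer would, in place of code of your own. Each camera call takes 0.05 s, during which the arm holds its last target. There are 200 camera calls.

## Working session

There is one attempt and no reset: what is moved stays moved. The work goes in short steps, Python scripts to look and compute and a shell command to move; the robot and the scene stay as the last step left them, time stands still between calls to the robot, and variables do not carry over. Pictures are saved under pics/ and viewed, at most 11 in all, crops included, and the job is handed in when it is done.

```bash
mkdir -p pics
cat > h.py <<'E'
import numpy as np, cv2
from workcell import status, optics, ctrl
def snap(n,f):
    o=status.get_obs(); d=optics.get_image(n); cv2.imwrite('pics/'+f,d['frame'][:,:,::-1]); 
    np.save('pics/'+f+'.npy',dict(d=d,o=o),allow_pickle=True); return d,o
def load(f): z=np.load('pics/'+f+'.npy',allow_pickle=True).item(); return z['d'],z['o']
def cam(d,o):
    if 'hand_eye' in d:
        H=np.array(d['hand_eye']); R=cv2.Rodrigues(np.array(o['orientation'],float))[0]
        return R@H[:3,:3], R@H[:3,3]+np.array(o['ee_pos'])
    R=cv2.Rodrigues(np.array(d['rvec'],float))[0]; return R.T, -R.T@np.array(d['tvec']).ravel()
def und(d,u,v):
    K=np.array([[d['fx'],0,d['cx']],[0,d['fy'],d['cy']],[0,0,1]]); 
    return cv2.undistortPoints(np.array([[[u,v]]],float),K,np.array([d['k1'],0,0,0.]))[0,0]
def ray(d,o,u,v):
    R,c=cam(d,o); p=und(d,u,v); r=R@np.array([p[0],p[1],1]); return c,r/np.linalg.norm(r)
def onz(d,o,u,v,z):
    c,r=ray(d,o,u,v); return c+r*(z-c[2])/r[2]
def tri(rs):
    A=sum(np.eye(3)-np.outer(r,r) for c,r in rs); b=sum((np.eye(3)-np.outer(r,r))@c for c,r in rs); return np.linalg.solve(A,b)
def proj(d,o,P):
    R,c=cam(d,o); q=R.T@(np.array(P)-c); x,y=q[:2]/q[2]; s=1+d['k1']*(x*x+y*y); return d['fx']*x*s+d['cx'],d['fy']*y*s+d['cy']
E
python3 - <<'E'
from h import *
for n in('scene','side'):
    d,o=snap(n,n+'0.png'); R,c=cam(d,o); print(n,c.round(),R[:,2].round(2),d['fx'],d['k1'])
print(o)
E
```

```text
scene [-564.  967.  809.] [ 0.68 -0.57 -0.46] 477.50617968952014 -0.04773584906109768
side [  756. -1121.  1336.] [-0.14  0.68 -0.72] 499.3993206320676 -0.08293176268053609
{'t': 0.05, 'qpos': array([-1.32500927e+00,  4.23848182e-01,  1.63068330e+00, -1.08902588e-05,
        1.08863402e+00, -1.90315504e-02]), 'qvel': array([-0.00090565, -0.00119767, -0.00052555,  0.0001438 ,  0.00068318,
        0.00089605]), 'joint_torque': array([-1.10230533e-04, -5.46087205e+01, -2.74614662e+01,  6.47009513e-02,
        1.86339085e-02, -3.76860987e-05]), 'ee_pos': array([ 163.45629254, -602.69077253,  240.89974229]), 'orientation': array([-3.11254426e+00, -4.14563360e-01,  2.94420487e-04]), 'ft_force': array([-0.57032591,  0.62332694,  0.92543909]), 'moment': array([-0.01284207, -0.00818426,  0.00569973]), 'grasp_force': 0.0, 'width': 87.70783434017834}
```

View pics/scene0.png

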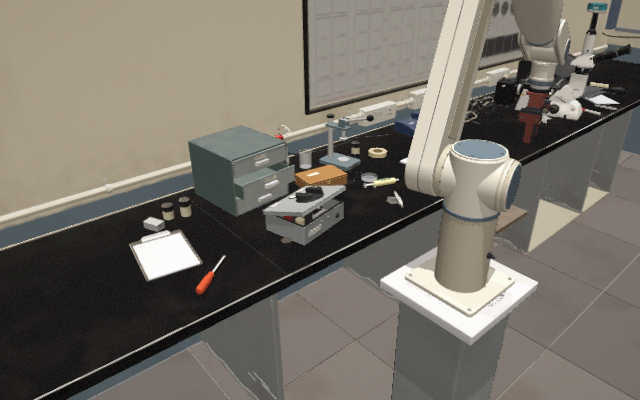

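View pics/side0.png

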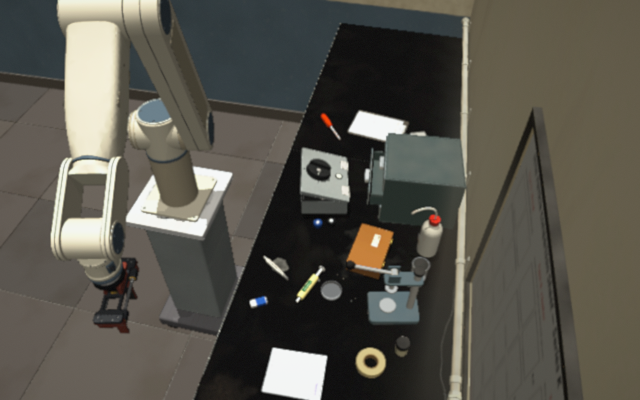

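The case is near (305,212) in the scene view, with the knob at (308,193). In the side view the knob is at (319,169), and the drawer cabinet stands behind the case. Next I'll do a rough triangulation and look at enlarged crops.

Run:
```python
from h import *
a=load('scene0.png'); b=load('side0.png')
print('knob',tri([ray(*a,308,193),ray(*b,319,169)]).round())
A=a[0]['frame'][170:250,250:357,::-1]; B=b[0]['frame'][135:235,285:385,::-1]
A=cv2.resize(A,(428,320),interpolation=cv2.INTER_CUBIC);B=cv2.resize(B,(320,320),interpolation=cv2.INTER_CUBIC)
cv2.imwrite('pics/crop.png',np.hstack([A,B]))
```

```text
knob [497. 128. 121.]
```

View pics/crop.png

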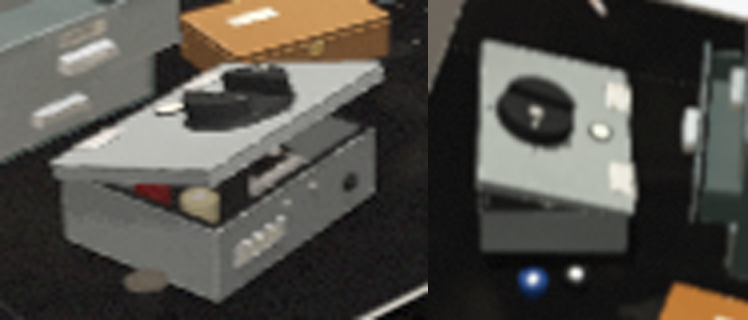

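Knob rough position is (497,128,121). The front edge is raised and the slot can be made out. I'll move above it for a wrist view, with the fingers half open.

```bash
python3 -m inch '[[[0,0,-50,0,0,0,50],[0,0,-100,0,0,0,50],[45,-60,-110,0,0,0,50],[488,-625,-110,0,0,0,50],[488,-625,-110,0,0,0,50],[488,-625,-110,0,0,0,50],[488,-625,-110,0,0,0,50],[488,-625,-110,0,0,0,50],[488,-625,-110,0,0,0,50],[488,-625,-110,0,0,0,50],[488,-625,-110,0,0,0,50],[488,-625,-110,0,0,0,50],[488,-625,-110,0,0,0,50],[488,-625,-110,0,0,0,50],[488,-625,-110,0,0,0,50],[488,-625,-110,0,0,0,50],[488,-625,-110,0,0,0,50],[488,-625,-110,0,0,0,50],[488,-625,-110,0,0,0,50],[488,-625,-110,0,0,0,50]]]'
python3 - <<'E'
from h import *
d,o=snap('wrist','w1.png'); print(np.array(d['hand_eye']).round(2),d['fx'],o['qpos'].round(3),o['ee_pos'],o['ft_force'],o['width'])
E
```

```text
t: 2.1
ee_pos: [470.6, 128.4, 351.0]
orientation: [3.113, 0.418, -0.003]
ft_force: [-0.4, -0.8, 0.7]
width: 44.0
grasp_force: 0.0
[[  -0.     -0.95   -0.3    82.75]
 [   1.      0.     -0.     -1.24]
 [   0.     -0.3     0.95 -143.2 ]
 [   0.      0.      0.      1.  ]] 303.7852970474753 [ 0.242  0.098  1.805 -0.     1.241  1.546] [470.64476939 128.35184083 351.00516014] [-0.41558723 -0.79388539  0.659696  ] 44.00876991270197
```

View pics/w1.png

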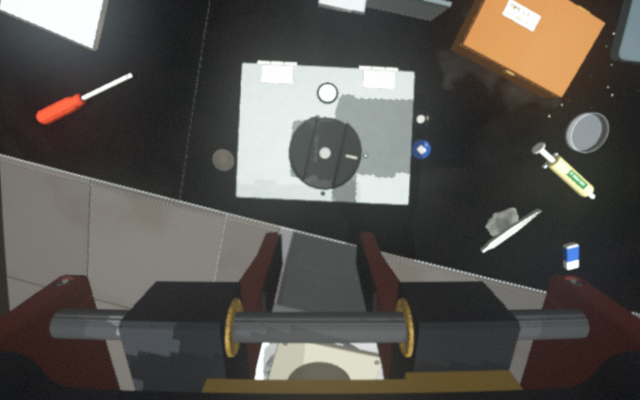

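The wrist view shows the knob at about (325,153). The panel corners are near (243,62), (414,72), (409,205) and (236,197), and the index line is at (352,156). I'll enlarge the knob and work out the hinge line and yaw.

Run:
```python
from h import *
w=load('w1.png'); f=w[0]['frame'][:,:,::-1]
cv2.imwrite('pics/c1.png',cv2.resize(f[105:205,275:385],(770,700),interpolation=cv2.INTER_CUBIC)[:,:][:600])
g=cv2.cvtColor(f,cv2.COLOR_BGR2GRAY)
m=(g>95).astype(np.uint8); m[215:]=0; m[:55]=0; m[:,:225]=0; m[:,430:]=0
m=cv2.morphologyEx(m,cv2.MORPH_OPEN,np.ones((5,5)))
cs=max(cv2.findContours(m,cv2.RETR_EXTERNAL,2)[0],key=cv2.contourArea)
q=cv2.approxPolyDP(cv2.convexHull(cs),8,True)[:,0]; print(q.tolist())
k=(g<70).astype(np.uint8); k[:115]=0;k[195:]=0;k[:,:285]=0;k[:,365:]=0
k=cv2.morphologyEx(k,cv2.MORPH_CLOSE,np.ones((9,9)));k=cv2.morphologyEx(k,cv2.MORPH_OPEN,np.ones((7,7)))
kc=max(cv2.findContours(k,cv2.RETR_EXTERNAL,2)[0],key=cv2.contourArea); print(cv2.fitEllipse(cv2.convexHull(kc)))
for u,v in q:
    print(u,v,onz(*w,u,v,77).round(1))
```

```text
[[241, 64], [413, 71], [408, 204], [237, 197]]Traceback (most recent call last):
  File "<stdin>", line 11, in <module>
ValueError: max() iterable argument is empty
```

View pics/c1.png

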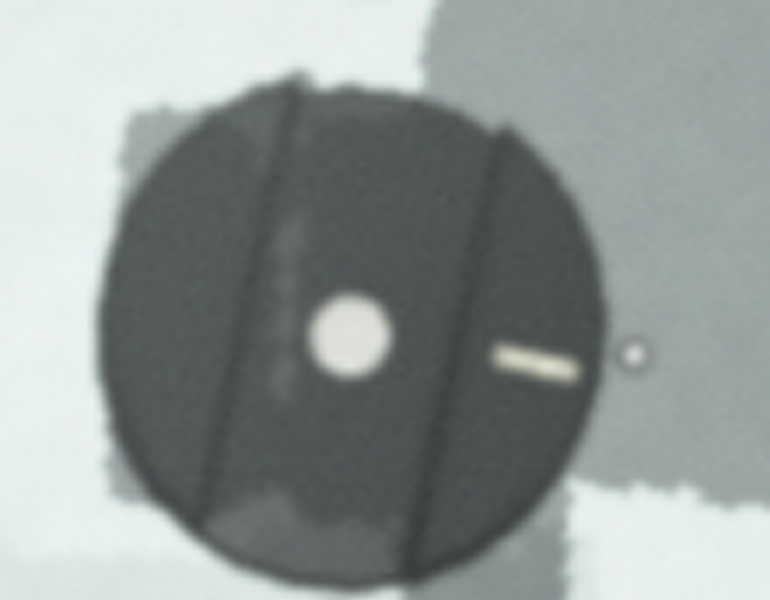

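The slot centre disc is at full-image (325,153). The slot leans about 12° clockwise of image-up, and the panel is about 2.3° clockwise.

Run:
```python
from h import *
from scipy.optimize import least_squares
w=load('w1.png'); a=load('scene0.png'); b=load('side0.png')
bl=onz(*w,241,64,76); br=onz(*w,413,71,76); print(bl,br,np.linalg.norm(bl-br))
yv=(bl-br)/np.linalg.norm(bl-br); xv=np.array([yv[1],-yv[0],0]); psi=np.arctan2(xv[1],xv[0])
hb=(bl+br)/2-2*xv; hb[2]=72
def fl(t,l=(0,0)): # panel-frame point -> world, l = (forward of hinge, above)
    f,u=l; return hb-xv*(f*np.cos(t)-0)+0*xv+np.array([0,0,f*np.sin(t)])+u*(np.cos(t)*np.array([0,0,1])+np.sin(t)*(xv))
c,r=ray(*w,325,153.1)
for t in np.arange(.2,.45,.05):
    P=fl(t,(112,13)); print(t,P.round(1),'off',np.linalg.norm(np.cross(P-c,r)).round(1), ((P-c)-r*np.dot(P-c,r)).round(1), 'front w',[np.round(proj(*w,fl(t,(170,5))+s*111*yv)) for s in(1,-1)])
print('psi',np.degrees(psi),'hinge',hb.round(1),'shut floor',fl(0,(112,13)).round(1))
p,q=[onz(*w,275+u/7,105+v/7,130) for u,v in((410,570),(505,130))]; s=q-p; print('slot yaw',np.degrees(np.arctan2(s[1],s[0])))
R=cv2.Rodrigues(w[1]['orientation'])[0]; print(R.round(3)); print('tool x yaw',np.degrees(np.arctan2(R[1,0],R[0,0])))
print('tri',tri([ray(*w,325,153.1),ray(*a,308,194)]),tri([ray(*w,325,153.1),ray(*b,319,169)]))
```

```text
[569.2549377  260.76127136  76.        ] [619.43590627  45.59450388  76.        ] 220.94086863688315
0.2 [488.  128.4 107. ] off 3.6 [-3.6  0.3  0.5] front w [array([239., 197.]), array([405., 203.])]
0.25 [489.8 128.8 112.3] off 2.6 [-2.6  0.4  0.4] front w [array([237., 197.]), array([407., 203.])]
0.3 [491.9 129.3 117.5] off 1.4 [-1.3  0.6  0.2] front w [array([235., 197.]), array([409., 204.])]
0.35 [494.3 129.8 122.6] off 0.8 [ 0.2  0.8 -0.1] front w [array([233., 197.]), array([411., 203.])]
0.39999999999999997 [496.9 130.4 127.6] off 2.3 [ 2.   1.1 -0.4] front w [array([232., 196.]), array([413., 203.])]
psi 13.127807103692296 hinge [592.4 152.7  72. ] shut floor [483.3 127.3  85. ]
slot yaw 4.284812000484193
[[ 0.965  0.264 -0.002]
 [ 0.264 -0.965 -0.001]
 [-0.002  0.    -1.   ]]
tool x yaw 15.302554791466678
tri [494.27423278 129.87898765 119.44494282] [494.59398096 128.90739659 118.84725148]
```

The checks hold: panel width measures 221 mm (given 222), and the rays fit a panel angle of about 0.3. The shut slot floor is at (483,127,85) and the slot yaw is about 4°. I'll line the fingers up along the slot above the knob.

```bash
python3 -m inch '[[[12,4.4,50,0,0,-0.15,50],[12,4.4,100,0,0,-0.3,50],[12,4.4,140,0,0,-0.45,50],[12,4.4,172,0,0,-0.6,50],[12,4.4,172,0,0,-0.75,50],[12,4.4,172,0,0,-0.9,50],[12,4.4,172,0,0,-1.05,50],[12,4.4,172,0,0,-1.2,50],[12,4.4,172,0,0,-1.35,50],[12,4.4,172,0,0,-1.38,50],[12,4.4,172,0,0,-1.38,50],[12,4.4,172,0,0,-1.38,50]]]'
python3 - <<'E'
from h import *
d,o=snap('wrist','w2.png'); print(o['qpos'].round(3))
R=cv2.Rodrigues(o['orientation'])[0]; print('tool y yaw',np.degrees(np.arctan2(R[1,1],R[0,1])))
print(proj(d,o,[491.9,129.3,117.5]),proj(d,o,o['ee_pos']+R@[0,29,19]),proj(d,o,o['ee_pos']+R@[0,-29,19]))
E
```

```text
t: 3.35
ee_pos: [483.5, 125.5, 179.9]
orientation: [2.141, 2.299, 0.0]
ft_force: [-0.3, 0.3, 0.4]
width: 44.0
grasp_force: 0.0
[ 0.23   0.329  1.951 -0.     0.861  0.159]
tool y yaw 4.0786442684885165
(np.float64(331.5125080615732), np.float64(219.69087895918125)) (np.float64(368.6384856105091), np.float64(251.45040440289483)) (np.float64(270.9137822552305), np.float64(251.4589502900354))
```

View pics/w2.png

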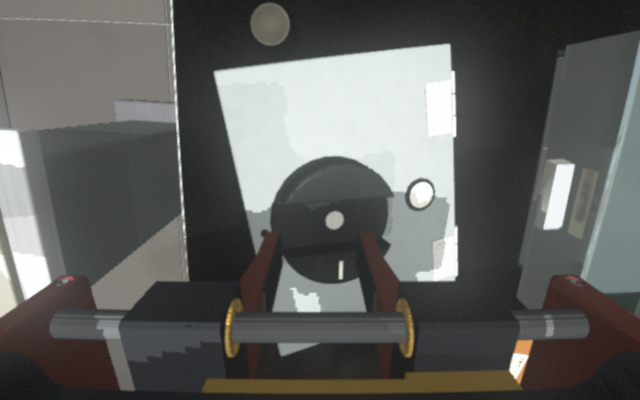

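The disc is at (334,219), where I predicted (331,220), so the fingers straddle the centre and align with the slot. I'll descend and press down to just above shut, then read the force.

```bash
python3 -m inch '[[[1.5,0,15,0,0,0,50],[1.5,0,25,0,0,0,50],[1.5,0,35,0,0,0,50],[1.5,0,43,0,0,0,50],[1.5,0,50,0,0,0,50],[1.5,0,57,0,0,0,50],[1.5,0,64,0,0,0,50],[1.5,0,70,0,0,0,50],[1.5,0,70,0,0,0,50],[1.5,0,70,0,0,0,50]]]'
```

```text
t: 4.4
ee_pos: [483.4, 128.1, 109.5]
orientation: [-2.138, -2.302, 0.001]
ft_force: [-1.7, -0.0, 2.4]
width: 44.2
grasp_force: 1.2
```

```bash
python3 -m inch '[[[0,0,2,0,0,0,50],[0,0,4,0,0,0,50],[0,0,4,0,0,0,50]]]'; python3 -m inch '[[[0,0,1,0,0,0,50],[0,0,1,0,0,0,50],[0,0,1,0,0,0,50]]]';  python3 -m inch '[[[0,0,1,0,0,0,50],[0,0,1,0,0,0,50],[0,0,1,0,0,0,50]]]'
```

```text
t: 4.7
ee_pos: [483.5, 128.1, 105.6]
orientation: [-2.138, -2.302, 0.0]
ft_force: [-1.3, -0.2, 2.4]
width: 43.9
grasp_force: 1.3
t: 5.0
ee_pos: [483.7, 128.2, 104.7]
orientation: [2.138, 2.302, 0.0]
ft_force: [-2.1, 0.1, 3.4]
width: 43.7
grasp_force: 1.4
t: 5.3
ee_pos: [483.8, 128.1, 103.8]
orientation: [2.138, 2.302, 0.0]
ft_force: [-2.7, -0.1, 4.4]
width: 44.0
grasp_force: 2.2
```

```bash
python3 -m inch '[[[0,0,0.7,0,0,0,50],[0,0,0.7,0,0,0,50],[0,0,0.7,0,0,0,50]]]'; python3 -m inch '[[[0,0,0.7,0,0,0,50],[0,0,0.7,0,0,0,50],[0,0,0.7,0,0,0,50]]]'; python3 -c "
from h import *
snap('side','s2.png');snap('scene','s3.png');w=snap('wrist','w3.png')
A=load('s2.png')[0]['frame'][135:235,285:385,::-1];B=load('s3.png')[0]['frame'][160:260,250:350,::-1]
cv2.imwrite('pics/c3.png',np.hstack([cv2.resize(A,(400,400),interpolation=2),cv2.resize(B,(400,400),interpolation=2)]))"
```

```text
t: 5.6
ee_pos: [483.7, 128.1, 103.1]
orientation: [2.138, 2.302, 0.0]
ft_force: [-3.3, -0.3, 5.3]
width: 43.7
grasp_force: 2.6
t: 5.9
ee_pos: [483.6, 128.1, 102.4]
orientation: [-2.138, -2.302, -0.0]
ft_force: [-3.9, 0.2, 6.2]
width: 44.0
grasp_force: 3.1
```

View pics/c3.png

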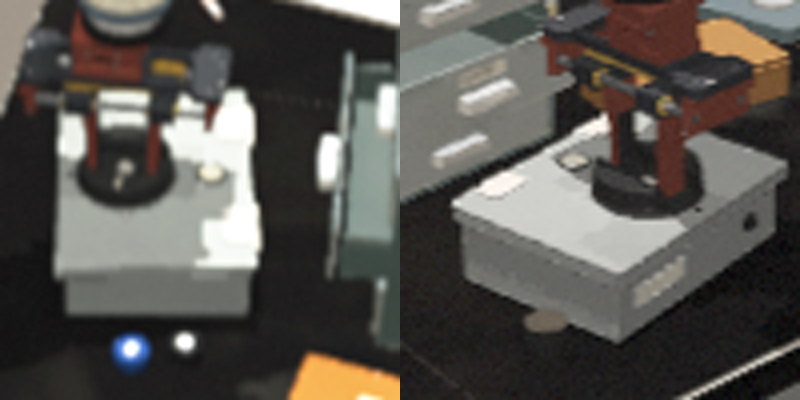

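Both views show the panel flat on the case with both fingers in the slot. The force slope beginning below about 86 mm tip height is consistent with gasket contact. I'll turn clockwise, which is +z in tool axes.

```bash
python3 -m inch '[[[0,0,0,0,0,0.1,50],[0,0,0,0,0,0.2,50],[0,0,0,0,0,0.3,50],[0,0,0,0,0,0.4,50],[0,0,0,0,0,0.5,50],[0,0,0,0,0,0.5,50]]]'; python3 -c "
from h import *
o=status.get_obs();R=cv2.Rodrigues(o['orientation'])[0]; print('yaw',np.degrees(np.arctan2(R[1,1],R[0,1])),o['moment'],o['ft_force'])
d,o=snap('wrist','w4.png'); cv2.imwrite('pics/c4.png',np.vstack([load('w3.png')[0]['frame'][100:320,:,::-1],d['frame'][100:320,:,::-1]]))"
```

```text
t: 6.65
ee_pos: [485.2, 128.4, 102.8]
orientation: [2.64, 1.7, 0.005]
ft_force: [0.3, -1.6, 5.0]
width: 44.2
grasp_force: 2.5
yaw -24.44460031110896 [-0.21279567 -0.37401098 -0.0581214 ] [ 0.26023288 -1.63792701  5.00900881]
```

View pics/c4.png

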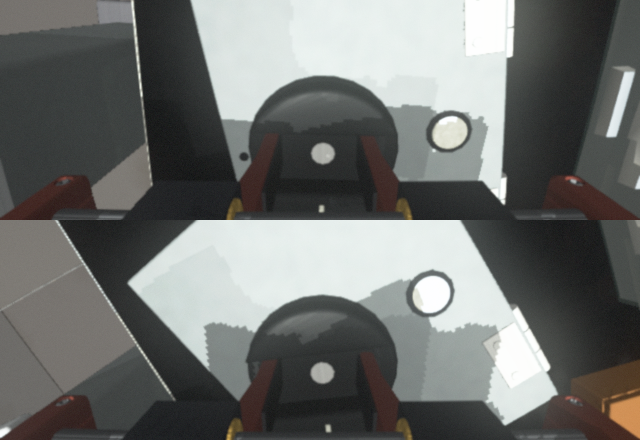

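Both fingers stay centred on the disc (322,153) and the knob follows. I'll continue with slightly more press.

```bash
python3 -m inch '[[[0,0,0.6,0,0,0.1,50],[0,0,0.6,0,0,0.2,50],[0,0,0.6,0,0,0.3,50],[0,0,0.8,0,0,0.4,50],[0,0,0.8,0,0,0.5,50],[0,0,0.8,0,0,0.6,50],[0,0,0.8,0,0,0.7,50],[0,0,0.8,0,0,0.7,50]]]'; python3 -m inch '[[[0,0,0,0,0,0.1,50],[0,0,0,0,0,0.2,50],[0,0,0,0,0,0.3,50],[0,0,0,0,0,0.35,50],[0,0,0,0,0,0.4,50],[0,0,0,0,0,0.4,50]]]'; python3 -c "
from h import *
o=status.get_obs();R=cv2.Rodrigues(o['orientation'])[0]; print('yaw',np.degrees(np.arctan2(R[1,1],R[0,1])),o['moment'],o['qpos'].round(3))"
```

```text
t: 7.5
ee_pos: [485.3, 128.5, 102.1]
orientation: [3.064, 0.695, 0.006]
ft_force: [2.6, -0.5, 6.5]
width: 43.6
grasp_force: 3.1
t: 8.1
ee_pos: [484.9, 128.6, 102.1]
orientation: [-3.14, -0.074, -0.004]
ft_force: [2.0, 0.3, 6.4]
width: 44.3
grasp_force: 3.4
yaw -87.28578225125189 [ 0.2863884  -0.30159008 -0.06817442] [0.235 0.464 1.988 0.    0.687 1.758]
```

```bash
C="from h import *
o=status.get_obs();R=cv2.Rodrigues(o['orientation'])[0]; print('yaw',np.degrees(np.arctan2(R[1,1],R[0,1])),o['moment'])"
python3 -m inch '[[[0,0,0,0,0,0.06,50],[0,0,0,0,0,0.06,50],[0,0,0,0,0,0.06,50]]]'; python3 -c "$C"; python3 -m inch '[[[0,0,0,0,0,0.04,50],[0,0,0,0,0,0.04,50],[0,0,0,0,0,0.04,50]]]'; python3 -c "$C"
```

```text
t: 8.4
ee_pos: [485.1, 128.5, 102.1]
orientation: [-3.141, 0.018, -0.005]
ft_force: [1.2, 1.5, 5.8]
width: 43.9
grasp_force: 4.0
yaw -90.64888564014463 [ 0.3225174  -0.37353934 -0.02968741]
t: 8.7
ee_pos: [485.2, 128.5, 102.1]
orientation: [-3.141, 0.075, -0.005]
ft_force: [2.6, 0.5, 6.4]
width: 44.3
grasp_force: 19.1
yaw -92.73754142920792 [ 0.35020349 -0.47917364  1.21044799]
```

The z moment jumped from about 0.07 to 1.2 N m, so the fastener is at its stop. I'll hold briefly, unload within the slot's play, retreat straight up and look.

```bash
python3 -m inch '[[[0,0,0,0,0,0,50],[0,0,0,0,0,-0.1,50],[0,0,0,0,0,-0.22,50],[0,0,-1,0,0,-0.22,50],[0,0,-4,0,0,-0.22,50],[0,0,-12,0,0,-0.22,50],[0,0,-30,0,0,-0.22,50],[0,0,-70,0,0,-0.22,50],[0,0,-110,0,0,-0.22,50],[0,0,-150,0,0,-0.22,50],[0,0,-150,0,0,-0.22,50],[0,0,-150,0,0,-0.22,50]]]'; python3 -c "
from h import *
d,o=snap('wrist','w5.png')
snap('scene','s5.png'); B=load('s5.png')[0]['frame'][160:260,250:350,::-1]
cv2.imwrite('pics/c5.png',np.hstack([d['frame'][:,150:550,::-1],cv2.resize(B,(400,400),interpolation=2)]))"
```

```text
t: 9.9
ee_pos: [483.1, 128.0, 251.8]
orientation: [-3.131, -0.259, -0.0]
ft_force: [-0.7, -0.5, 0.8]
width: 44.0
grasp_force: 0.0
```

View pics/c5.png

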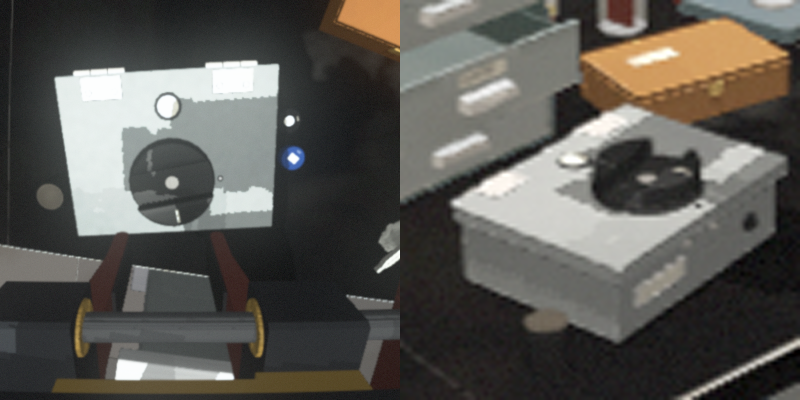

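The panel stays shut after release, and the pucks and loupe have not moved. The slot looks a few degrees off the front edge, so I'll measure that.

Run:
```python
from h import *
w=load('w5.png'); f=w[0]['frame'][:,:,::-1]; g=cv2.cvtColor(f,cv2.COLOR_BGR2GRAY)
x0,y0=280,135
# index line
s=(g[190:228,310:345]>120).astype(np.uint8); n,l,st,c=cv2.connectedComponentsWithStats(s)
for i in range(1,n):
    if st[i,4]>8: 
        p=np.argwhere(l==i)[:,::-1]+[310,190]; vx,vy,cx,cy=cv2.fitLine(p.astype(np.float32),2,0,.01,.01).ravel()
        a=onz(*w,cx-6*vx,cy-6*vy,101);b=onz(*w,cx+6*vx,cy+6*vy,101); e=b-a; print(st[i],'index yaw',np.degrees(np.arctan2(e[1],e[0])))
m=(g>95).astype(np.uint8); m[245:]=0; m[:,:195]=0; m[:,435:]=0; m[:60]=0; m=cv2.morphologyEx(m,cv2.MORPH_OPEN,np.ones((5,5)))
q=cv2.approxPolyDP(cv2.convexHull(max(cv2.findContours(m,0,2)[0],key=cv2.contourArea)),8,True)[:,0]
for u,v in q: print(u,v,onz(*w,u,v,77).round(1))
print('slot floor',onz(*w,150+172,182.5,85))
k=cv2.resize(f[130:235,265:380],None,fx=5,fy=5,interpolation=2); cv2.imwrite('pics/c6.png',k)
```

```text
[15 19  6 14 50] index yaw -158.39602152369366
[  0  31  35   7 115] index yaw -77.73041119063471
429 65 [617.   43.3  77. ]
421 225 [452.5   7.5  77. ]
228 235 [404.1 222.6  77. ]
205 76 [571.2 258.4  77. ]
slot floor [485.07035475 126.95663896  85.        ]
```

View pics/c6.png

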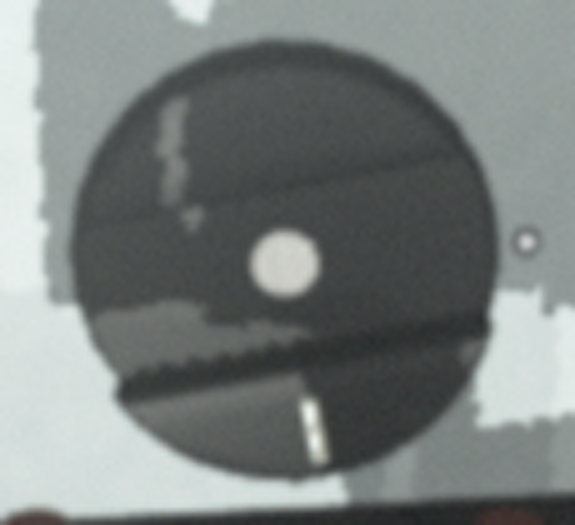

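The fastener reads about 1.42–1.45 rad, which is marginal. Backing the turn off while still pressing probably dragged it back by floor friction. I'll re-enter with a light touch, turn to the stop again, and this time lift before turning back.

```bash
C="from h import *
o=status.get_obs();R=cv2.Rodrigues(o['orientation'])[0]; print('yaw',np.degrees(np.arctan2(R[1,1],R[0,1])),o['moment'])"
python3 -m inch '[[[0,0,40,0,0,-0.14,50],[0,0,80,0,0,-0.14,50],[0,0,110,0,0,-0.14,50],[0,0,125,0,0,-0.14,50],[0,0,135,0,0,-0.14,50],[0,0,142,0,0,-0.14,50],[0,0,146,0,0,-0.14,50],[0,0,146,0,0,-0.14,50]]]'; python3 -c "$C"
python3 -m inch '[[[0,0,0,0,0,0.08,50],[0,0,0,0,0,0.16,50],[0,0,0,0,0,0.24,50],[0,0,0,0,0,0.28,50],[0,0,0,0,0,0.32,50],[0,0,0,0,0,0.32,50],[0,0,0,0,0,0.32,50]]]'; python3 -c "$C"
```

```text
t: 10.8
ee_pos: [483.6, 128.1, 105.4]
orientation: [3.105, 0.477, -0.0]
ft_force: [0.6, 0.8, 0.1]
width: 44.1
grasp_force: 0.0
yaw -72.53363755688186 [-0.0033221   0.00855131 -0.00669016]
t: 11.5
ee_pos: [485.3, 128.5, 106.5]
orientation: [-3.141, 0.022, -0.006]
ft_force: [5.0, -0.1, 0.7]
width: 43.9
grasp_force: 2.4
yaw -90.79758014287643 [ 0.09764774 -0.82904889  0.15233204]
```

```bash
C="from h import *
o=status.get_obs();R=cv2.Rodrigues(o['orientation'])[0]; print('yaw',np.degrees(np.arctan2(R[1,1],R[0,1])),o['moment'])"
python3 -m inch '[[[0,0,0,0,0,0.05,50],[0,0,0,0,0,0.05,50],[0,0,0,0,0,0.05,50]]]'; python3 -c "$C"
python3 -m inch '[[[0,0,0,0,0,0.05,50],[0,0,0,0,0,0.05,50],[0,0,0,0,0,0.05,50]]]'; python3 -c "$C"
```

```text
t: 11.8
ee_pos: [485.6, 128.3, 106.5]
orientation: [3.14, -0.094, 0.007]
ft_force: [5.2, -0.0, 0.5]
width: 44.1
grasp_force: 22.3
yaw -93.43050494458468 [-0.04467036 -0.96138186  1.53523333]
t: 12.1
ee_pos: [485.7, 128.3, 106.5]
orientation: [3.136, -0.163, 0.008]
ft_force: [4.9, 0.0, 1.6]
width: 44.2
grasp_force: 51.1
yaw -95.9362447670382 [ 0.19106479 -0.98404715  3.71653133]
```

At 3.7 N m the fastener is on its hard stop. I'll relieve a little, lift straight out, and check.

```bash
python3 -m inch '[[[0,0,0,0,0,-0.08,50],[0,0,-1,0,0,-0.1,50],[0,0,-4,0,0,-0.15,50],[0,0,-10,0,0,-0.2,50],[0,0,-30,0,0,-0.2,50],[0,0,-70,0,0,-0.2,50],[0,0,-110,0,0,-0.2,50],[0,0,-145,0,0,-0.2,50],[0,0,-145,0,0,-0.2,50],[0,0,-145,0,0,-0.2,50]]]'
python3 - <<'E'
from h import *
w=snap('wrist','w7.png'); f=w[0]['frame'][:,:,::-1]; g=cv2.cvtColor(f,cv2.COLOR_BGR2GRAY)
s=(g[190:228,312:345]>120).astype(np.uint8); n,l,st,c=cv2.connectedComponentsWithStats(s)
for i in range(1,n):
    if st[i,4]>8:
        p=np.argwhere(l==i)[:,::-1]+[312,190]; vx,vy,cx,cy=cv2.fitLine(p.astype(np.float32),2,0,.01,.01).ravel()
        a=onz(*w,cx-6*vx,cy-6*vy,101);b=onz(*w,cx+6*vx,cy+6*vy,101); e=b-a; print(st[i],'index yaw',np.degrees(np.arctan2(e[1],e[0])))
m=(g>95).astype(np.uint8); m[245:]=0; m[:,:195]=0; m[:,435:]=0; m[:60]=0; m=cv2.morphologyEx(m,cv2.MORPH_OPEN,np.ones((5,5)))
q=cv2.approxPolyDP(cv2.convexHull(max(cv2.findContours(m,0,2)[0],key=cv2.contourArea)),8,True)[:,0]
for u,v in q: print(u,v,onz(*w,u,v,77).round(1))
cv2.imwrite('pics/c7.png',f)
E
```

```text
t: 13.1
ee_pos: [483.3, 128.1, 251.0]
orientation: [-3.138, -0.134, -0.001]
ft_force: [-0.0, -0.5, -0.1]
width: 43.8
grasp_force: 0.0
[11 19  6 15 71] index yaw -167.76993398127183
[  0  31  33   7 104] index yaw -81.04157226720609
420 60 [613.5  42.8  77. ]
425 218 [452.2   7.8  77. ]
233 242 [404.  222.7  77. ]
198 86 [571.4 258.   77. ]
345 60 [606.8 115.2  77. ]
```

View pics/c7.png

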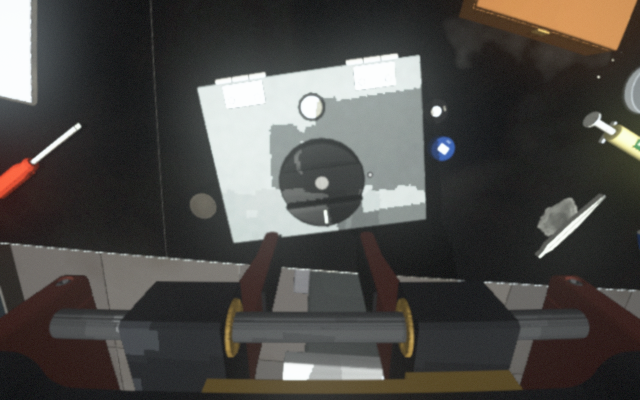

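The index yaw is now -167.8°, against -167±0.5° expected at the stop. The slot runs parallel to the front edge, from (287,207) to (362,198), the panel is flat and nothing has moved. I'll hand in.

```bash
python3 -c "
from workcell import ctrl; print(ctrl.close_job())"
```

```text
the job is handed in; nothing more can be done
None
```

I pressed the panel shut and turned the fastener clockwise to its hard stop; the panel stayed shut after release, nothing nearby moved, and the job is handed in at about 13 s (no verdict came back).

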